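# Index the pink dish under the viewing lens

## Robot

A 6-joint arm with a two-finger parallel gripper is mounted at the origin on a cart in front of the work surface, level with it; the furniture and walls round the work are solid. World frame = base frame: x ahead of the robot, y to its left, z up, the work surface at z = 0. Lengths are in m, angles in rad, forces in N, time in s.
With the tool pointing down it reaches from about 0.35 to 0.975 m from the base axis. Payload 4.9 kg.
Tool frame: the origin (TCP) lies at the very end of the fingers, on their centre line; the grasp point (between the pads) lies 19 mm behind it; z points along the fingers, y is the line along which they close (so a half turn about z gives the same grasp; the last joint's range is limited). The gripper opens to 85 mm and grips with 20 to 120 N. Pads are 22 mm wide; open, the fingers measure 114 mm over their backs; the gripper's body (76 mm by 85 mm) begins 54 mm behind the grasp point. The pads swing forward as they close: fully open they stand 13 mm farther back than shut.
Start: joints at [-1.247, 0.053, 1.613, -0, 1.476, -0.119], TCP at [0.268, -0.565, 0.231] pointing down, gripper open.
Joint ranges: [-3.01, 3.01], [-1.01, 2.22], [0.06, 2.58], [-1.02, 4.17], [0.09, 2.62], [-3.14, 3.14]. Speed limits (rad/s): [2.57, 2.57, 3.14, 3.14, 3.14, 3.14].

## Interface

Orientations are given as a rotation vector (axis times angle).
In Python, from station import get_obs, get_image, get_calibration, finish_job gives the robot as it stands.
- The arm moves only by the tool servo_tool, never from a script. Its argument "increments" is a list of rows, each a list of 5 numbers: the opening, from 0 (shut) to 1 (fully open), then the shift along the tool's x, y, z in mm, then the turn about the tool's z in degrees. In form: [[jaw, tx, ty, tz, spin], ...]. A call has 1 to 12 rows; each row shifts and turns the commanded pose from where the row before left it, along the tool's axes as they then stand; what a row does not reach is not made up. A row lasts 1/8 s, in which the tool goes at most 62.5 mm and 10.7 degrees, less where a joint would pass 70% of its speed; a pose out of reach is approached as far as the arm can. A call is refused whole if a number of a shift passes 62.5 or a number of a turn 10.7, either way. A call with a gripper value outside its range is refused whole. The fingers move at their own pace and stop on an object; "force" is the grip in N (left out, the last holds). Time passes only in rows, so rows that do not move let the fingers close. It gives the time, the measured TCP pose, the force, the opening and the grip force at its end, in the units of the state.
- get_obs(): the state, without advancing time (a new reading comes with each control period).
- get_image(name): name is "side" or "top" or "wrist"; returns the picture (400x640x3 uint8, red, green, blue); there is no depth.
- get_calibration(name): a dict with "fx", "fy", "cx", "cy" (pixels), "R" (3x3) and "t" (3): a world point X has camera coordinates R X + t; the wrist camera has in their place "mount" (4x4, takes a point from camera to tool coordinates, whose origin is the TCP and whose axes are the flange's). Camera axes: x right, y down, z forward; pixel columns grow to the right and rows downward; lengths in m; the calibration is good to about 2 mm. A picture is of the moment at which its call begins: read the wrist's pose just before it. get_calibration takes no time and is no camera call.
- finish_job(): hands the job in; it is judged then, once.
The state is a dict: "t": time; "q": joint angles; "dq": joint speeds; "effort": joint torques, N m; "tool_pos": TCP position; "tool_rot": TCP orientation; "contact_force": force on the tool from outside, world axes, zero at the start; "wrist_torque": the same for the moment, N m; "opening": finger opening in m; "grip_force": force on a finger pad.
Only numpy, scipy, OpenCV 4.12 (cv2) and the standard library are available. Lean on these libraries where they do the work, as an engineer would, in place of code of your own. Each camera call takes 0.05 s, during which the arm holds its last target. There are 200 camera calls.

## Task

The pink culture dish is the next one to be inspected on the dish carousel. Move the small white-capped brown bottle, which stands in the path of the carousel's handle, well out of that path; then press the red lever in the handle to lift the sprung index pin, turn the carousel until the pink dish is under the lens, let the pin drop fully home in its hole, and tip the lens down until it is level over the dish. Leave the bottle standing upright and never let the carousel hit it, keep all four dishes in their seats, and do not disturb the other things on the bench.

Things in the scene. Friction and masses are not known exactly. Their poses are not given: they have to be found in the camera images.
- dish_viewer: fixed base of the dish viewer: grey round index plate, 196 mm across, 14 mm high, and a grey foot along its +x, out to 214 mm, with the lens post (15 mm thick, 180 mm out). Origin: centre of its underside, on the bench and on the carousel's vertical axis; +x points to the lens post, +z up. Four brass-bushed index holes lie 86 mm from the axis at 45, 135, 225 and 315 deg from +x
- carousel (a joint): angle of the aluminium carousel, rad, anticlockwise from above positive. At 0, the start, the handle lies at 45 deg from the base's +x; at q it lies at 45 deg + q. Range -0.25 to 4.96: two rubber stop posts beside the lens keep the handle from passing under it. Locks at 0, pi/2, pi and 3 pi/2. It turns with slight friction (0.1 N m) once the pin is out and stays where it is left
- handle (a point): on the handle's floor, 124 mm from the carousel's axis, 22 mm above the bench. The handle, between two dishes, is a dark steel channel open at the top and outer end, 41 mm wide inside, 49 mm outside, 98 to 150 mm from the axis, 18 to 68 mm above the bench, walls 3 mm. A finger pressing the lever inside it turns the carousel by pushing these walls; nothing need be grasped
- index_plunger (a joint): height of the sprung index pin, m: 0 is fully home in a hole, 0.008 riding on top of the plate between holes, 0.0095 fully lifted. The pin is 8.4 mm thick, stands in the handle 86 mm from the axis. Its spring pushes down with 3 to 6 N: let go over a hole it drops home, let go elsewhere it rides on the plate until the carousel is turned to a hole
- release_lever (a joint): angle of the red release lever, rad: 0 at rest, 0.43 pressed fully down, when the pin is fully lifted (pin height = 0.022 m x angle; the pin is clear of its hole from 0.37)
- lever_bar (a point): top of the rounded red cross bar (39 mm long, 10 mm thick) at the lever's outer end, 138 mm from the carousel's axis, midway between the handle's side walls, 54 mm above the bench at rest. Pressed down by 12 mm with about 5 N it lifts the pin fully. The walls stand 13 mm higher than the bar at rest
- index_knob (a point): top of the black round knob of the index pin (19 mm across, 13 mm high, top 62 mm above the bench when home); 86 mm from the axis
- carousel_axis (a point): point on the carousel's vertical axis at the height of the dish seats (23 mm)
- view_point (a point): centre of the seat place under the lens, 68 mm from the axis along the base's +x, at the height of the seats (23 mm): the middle of the underside of a dish that stands there
- lens_head (a joint): tilt of the lens, rad: 0 is level (lens flat over the dish), positive is tipped up and back. Range -0.45 to 1.4. A stiff hinge: it stays where it is left. Its axis is horizontal, along the base's y, at x = 182 mm, z = 112 mm in the base's frame
- lens_handle (a point): top side of the short black grip (12 mm thick, 28 mm long) at the lens's free end, 168 mm from the hinge axis; the lens is a black ring 80 mm across and 12 mm thick with glass, centred 112 mm from the hinge axis. About 1 to 3 N pressed down on the grip tips the lens down
- pink_dish: lidded culture dish with dusky pink filling, 90 mm across, 17 mm high; the one to be inspected. Origin: centre of its underside; +z up. It stands in one of the three seats that are not under the lens
- yellow_dish: lidded culture dish with yellow filling, same size, origin and axes; at the start it is under the lens
- blue_dish: lidded culture dish with pale blue filling, same size, origin and axes; in another seat
- green_dish: lidded culture dish with pale green filling, same size, origin and axes; in another seat
- oil_bottle: small brown immersion-oil bottle with a white screw cap: body 33 mm across up to 45 mm height, cap 20 mm across from 45 to 62 mm. Origin: centre of its underside; +z up. Loose; it stands beside the carousel in the path of the handle
- fix_bottle: brown glass bottle with a red screw cap, 45 mm across, 90 mm high, origin at the centre of its underside; a bystander, loose
- beaker: small empty glass beaker, 54 mm across, 70 mm high, origin at the centre of its underside; a bystander, loose
- slide_pack: banded pack of glass slides lying flat, 27 x 76 x 12 mm, origin at the centre of its underside; a bystander, loose

How it is judged:
On the way, in this order (a step that is already met when the one before it is completed fails the run):
1. the index pin has been lifted clear of its hole (value of joint index_plunger above 0.0075 m), for 0.05 s.
2. the pink dish is under the lens and the index pin is home (horizontal distance between pink_dish and view_point below 0.008 m and value of joint index_plunger below 0.002 m), for 0.2 s.
At the end, for the whole second after the job is handed in: Pink dish within 8 mm of the view point, index pin home (under 2 mm), lens at rest and level within 0.09 rad; all dishes flat in their seats; white-capped bottle upright and still on the bench, over 168 mm from the carousel axis (clear of the handle) (all of step 2 and value of joint lens_head between -0.09 and 0.09 rad and horizontal distance between pink_dish and carousel_axis between 0.061 and 0.075 m and height (world z) of each of pink_dish, yellow_dish, blue_dish, green_dish below 0.027 m and angle between each of pink_dish, yellow_dish, blue_dish, green_dish, oil_bottle's own z axis and vertical below 0.08 rad and horizontal distance between yellow_dish and carousel_axis between 0.061 and 0.075 m and horizontal distance between blue_dish and carousel_axis between 0.061 and 0.075 m and horizontal distance between green_dish and carousel_axis between 0.061 and 0.075 m and height (world z) of oil_bottle between -0.004 and 0.004 m and horizontal distance between oil_bottle and carousel_axis above 0.168 m and linear speed of oil_bottle below 0.02 m/s and velocity of joint lens_head below 0.05 rad/s); the robot touches nothing.
It fails at once if the white-capped bottle is tipped over (angle between oil_bottle's own z axis and vertical above 0.6 rad).
It fails at once if the carousel or its base hits the white-capped bottle (more than 1 N) (contact force between dish_viewer and oil_bottle above 1 N).
It fails at once if the red-capped bottle is moved more than 20 mm or tipped (distance of fix_bottle from where it was at the start of the episode above 0.02 m or angle between fix_bottle's own z axis and vertical above 0.3 rad).
It fails at once if the beaker is moved more than 20 mm or tipped (distance of beaker from where it was at the start of the episode above 0.02 m or angle between beaker's own z axis and vertical above 0.3 rad).
It fails at once if the pack of slides is moved more than 20 mm (distance of slide_pack from where it was at the start of the episode above 0.02 m).
It also fails if it takes over 58 s, if anything falls off the work surface, if the arm or the gripper's body presses on something with over 40 N, if the wrist force passes 120 N, or if a joint passes its speed limit or range.

## Working session

There is one attempt and no reset: what is moved stays moved. The work goes in short steps, Python scripts to look and compute and a tool call to move; the robot and the scene stay as the last step left them, time stands still between calls to the robot, and variables do not carry over. Pictures are saved under pics/ and viewed, at most 10 in all, crops included, and the job is handed in when it is done.

Besides the shell and the picture viewer there is one more tool, called after ">>>" by a JSON object that holds its "name" and its "arguments", one argument or row to a line. servo_tool: Moves the arm, as the interface text tells. Its arguments: {"type":"object","properties":{"increments":{"type":"array"},"force":{"type":"number"}},"required":["increments"]}

```bash
mkdir -p pics
python3 - <<'E'
from station import *
import cv2,json
for n in("top","side"):
    im=get_image(n); cv2.imwrite(f"pics/{n}0.png",im[:,:,::-1]); c=get_calibration(n); print(n,c)
print(get_calibration("wrist")); print(get_obs())
E
```

```text
top {'fx': 497.52892679460774, 'fy': 497.52892679460774, 'cx': 316.7728512903474, 'cy': 201.62575258627044, 'R': array([[-0.00509291, -0.99990812,  0.01256239],
       [-0.9946224 ,  0.00376567, -0.10349926],
       [ 0.10344244, -0.01302195, -0.99455019]]), 't': array([0.13253109, 0.5456978 , 1.31437143])}
side {'fx': 389.2456532085106, 'fy': 389.2456532085106, 'cx': 310.5028533125118, 'cy': 194.9773587645132, 'R': array([[-0.99640727, -0.08407461, -0.01019866],
       [-0.03000868,  0.46309849, -0.88579866],
       [ 0.07919616, -0.88231018, -0.46395767]]), 't': array([0.56274018, 0.03386449, 1.15220736])}
{'fx': 316.22364304511467, 'fy': 316.22364304511467, 'cx': 319.5483169531684, 'cy': 198.12870425437626, 'mount': array([[ 3.03186784e-04, -9.64804269e-01, -2.62968878e-01,
         6.81611011e-02],
       [ 9.99999556e-01,  5.78160977e-05,  9.40816395e-04,
         3.82585584e-04],
       [-8.92499840e-04, -2.62969047e-01,  9.64803858e-01,
        -1.42811405e-01],
       [ 0.00000000e+00,  0.00000000e+00,  0.00000000e+00,
         1.00000000e+00]])}
{'t': 0.1, 'q': array([-1.24702284e+00,  5.33154613e-02,  1.61414684e+00, -3.72636757e-05,
        1.47600948e+00, -1.18974285e-01]), 'dq': array([-4.31902772e-05, -1.37573021e-03, -4.37186735e-03,  1.01822703e-03,
        1.47351481e-03,  1.27125959e-03]), 'effort': array([ 9.12722899e-04, -3.94901419e+01, -3.71364212e+01, -1.20306067e-04,
        3.90368019e-03, -1.18892928e-05]), 'tool_pos': array([ 0.26758994, -0.56419581,  0.23017658]), 'tool_rot': array([-3.06310622e+00, -6.89395936e-01,  3.59475164e-04]), 'contact_force': array([0.24624862, 0.48422161, 0.1638016 ]), 'wrist_torque': array([ 0.02743237, -0.04861423,  0.04105999]), 'grip_force': 0.0, 'opening': 0.0856918792370362}
```

View pics/top0.png

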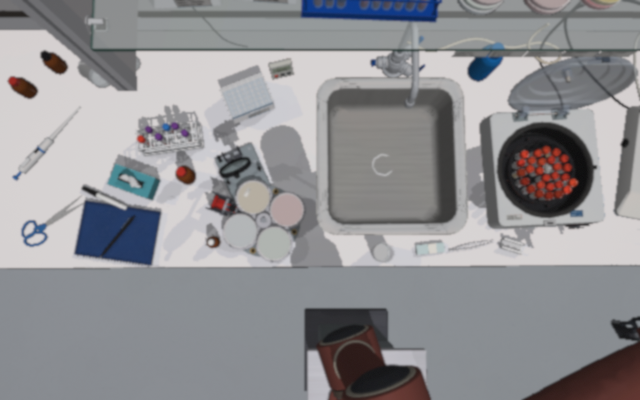

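View pics/side0.png

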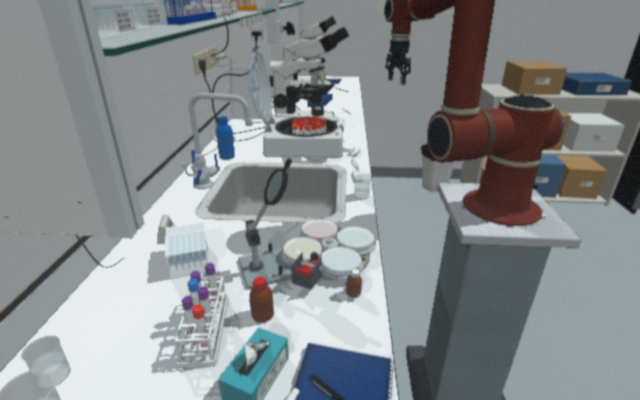

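The top view shows the carousel hub near (263,219), with yellow (254,196), pink (287,209), green (274,243) and blue (240,231). The handle and red lever are at (220,203), the oil bottle at (212,241), the red-cap bottle at (186,175) and the beaker probably at (382,252). Pink looks to be at -90° from yellow, so the turn is +90°.

```bash
cat > h.py <<'E'
import numpy as np,cv2
from station import *
from scipy.spatial.transform import Rotation as Ro
def cal(n,obs=None):
    c=get_calibration(n)
    if n!="wrist": R=c["R"].T; o=-R@c["t"]
    else:
        T=np.eye(4);T[:3,:3]=Ro.from_rotvec(obs["tool_rot"]).as_matrix();T[:3,3]=obs["tool_pos"];T=T@c["mount"];R=T[:3,:3];o=T[:3,3]
    return c,R,o
def ray(n,u,v,obs=None):
    c,R,o=cal(n,obs); d=R@np.array([(u-c["cx"])/c["fx"],(v-c["cy"])/c["fy"],1]); return o,d/np.linalg.norm(d)
def pz(n,u,v,z,obs=None):
    o,d=ray(n,u,v,obs); return o+d*(z-o[2])/d[2]
def proj(n,X,obs=None):
    c,R,o=cal(n,obs); p=R.T@(np.array(X)-o); return p[0]/p[2]*c["fx"]+c["cx"],p[1]/p[2]*c["fy"]+c["cy"]
def tri(a,b):
    (o1,d1),(o2,d2)=a,b; s=np.linalg.lstsq(np.c_[d1,-d2],o2-o1,rcond=None)[0]
    p,q=o1+d1*s[0],o2+d2*s[1]; return (p+q)/2,np.linalg.norm(p-q)
E
python3 - <<'E'
from h import *
t=cv2.imread("pics/top0.png");s=cv2.imread("pics/side0.png")
cv2.imwrite("pics/topc.png",cv2.resize(t[140:280,170:340],None,fx=4.4,fy=4.2,interpolation=cv2.INTER_CUBIC)) 
cv2.imwrite("pics/sidec.png",cv2.resize(s[150:330,220:410],None,fx=4,fy=3.3,interpolation=cv2.INTER_CUBIC))
for n,u,v,z in [("yel",254,196,.04),("pink",287,209,.04),("green",274,243,.04),("blue",240,231,.04),("hub",263,219,.04),("lever",220,203,.054),("oil",212,241,.062),("fix",186,175,.09),("beak?",382,252,.03),("slide?",430,247,.012),("edge",263,267,0)]:
    p=pz("top",u,v,z); print(n,p.round(3),np.round(proj("side",p)))
E
```

```text
yel [0.561 0.298 0.04 ] [301. 246.]
pink [0.526 0.21  0.04 ] [319. 226.]
green [0.435 0.244 0.04 ] [355. 235.]
blue [0.467 0.334 0.04 ] [341. 257.]
hub [0.499 0.273 0.04 ] [328. 241.]
lever [0.541 0.386 0.054] [306. 265.]
oil [0.441 0.403 0.062] [354. 269.]
fix [0.61  0.468 0.09 ] [266. 274.]
beak? [ 0.41  -0.043  0.03 ] [361. 187.]
slide? [ 0.423 -0.176  0.012] [356. 174.]
edge [0.371 0.276 0.   ] [381. 258.]
```

View pics/topc.png

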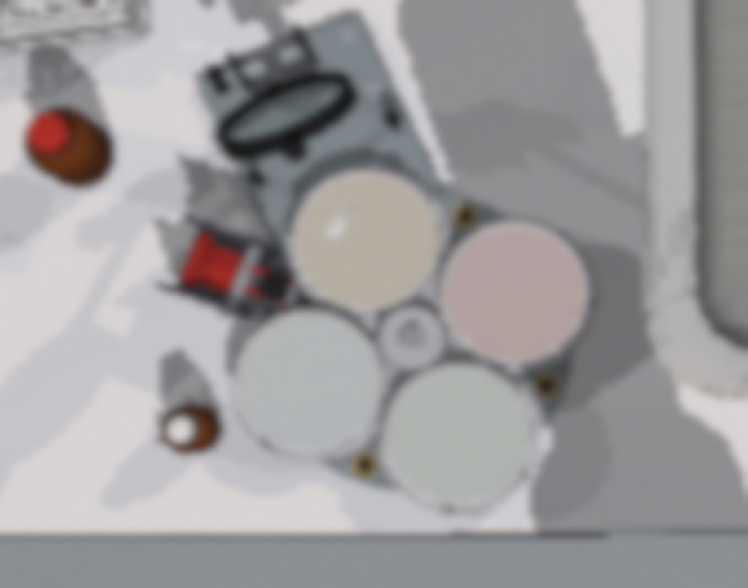

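View pics/sidec.png

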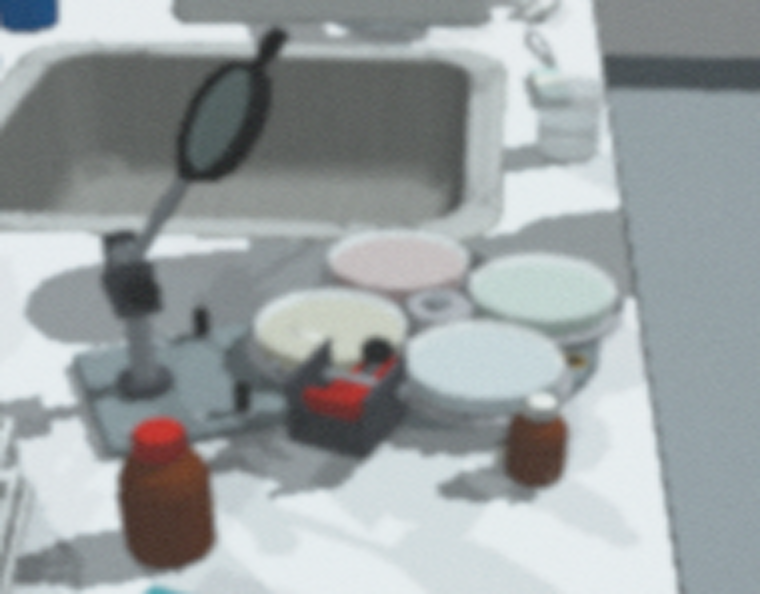

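Both crops agree: the lens is tipped up, the handle channel faces the red-cap bottle, and the oil bottle is at 4x crop (190,430). Next I'll refine these positions.

Run:
```python
from h import *
C=lambda x,y:(170+x/4.4-.4,140+y/4.2-.4)
S=lambda x,y:(220+x/4-.4,150+y/3.3-.4)
P={n:pz("top",*C(*c),.04) for n,c in dict(yel=(366,240),pink=(514,291),green=(460,434),blue=(307,382)).items()}
ax=(P["yel"]+P["pink"]+P["green"]+P["blue"])/4; print("axis",ax.round(4))
v=[P[n][:2]-ax[:2] for n in("yel","pink","green","blue")]
for n,w in zip(P,v): print(n,P[n].round(3),"r",np.hypot(*w).round(4),"deg",np.degrees(np.arctan2(w[1],w[0])).round(1))
th=np.mean([np.degrees(np.arctan2(w[1],w[0]))+k for w,k in zip(v,(0,90,180,-90))]); print("theta (check wrap)",th)
d=lambda p:(np.hypot(*(p-ax)[:2]).round(4),np.degrees(np.arctan2(*(p-ax)[1::-1])).round(1))
for n,c,z in [("bar",(203,263),.05),("cap",(181,429),.062),("hole-1",(465,215),.014),("hole2",(365,464),.014),("hole3",(547,385),.014),("fixcap",(50,130),.09)]:
    p=pz("top",*C(*c),z); print(n,p.round(4),d(p),"side",np.round(proj("side",p)))
print("oil base side", pz("side",*S(535,470),0.003).round(3), "cap", tri(ray("top",*C(181,429)),ray("side",*S(542,402))))
p,e=tri(ray("top",*C(287,112)),ray("side",*S(225,120)));print("ring",p.round(3),e.round(4),d(p))
p,e=tri(ray("top",*C(295,145)),ray("side",*S(272,42)));print("grip",p.round(3),e.round(4),d(p))
print("notebook edge",pz("top",160,205,.0),pz("top",155,262,0),"fix",pz("side",*S(165,550),0))
```

```text
axis [0.4972 0.273  0.04  ]
yel [0.559 0.301 0.04 ] r 0.0677 deg 24.6
pink [0.526 0.211 0.04 ] r 0.068 deg -65.1
green [0.436 0.244 0.04 ] r 0.0683 deg -154.6
blue [0.469 0.336 0.04 ] r 0.069 deg 114.4
theta (check wrap) 24.824816360221693
bar [0.5434 0.3976 0.05  ] (np.float64(0.1329), np.float64(69.7)) side [305. 270.]
cap [0.4389 0.4066 0.062 ] (np.float64(0.1458), np.float64(113.5)) side [355. 270.]
hole-1 [0.5778 0.243  0.014 ] (np.float64(0.086), np.float64(-20.4)) side [297. 241.]
hole2 [0.4172 0.3035 0.014 ] (np.float64(0.0857), np.float64(159.1)) side [362. 259.]
hole3 [0.4673 0.1922 0.014 ] (np.float64(0.0861), np.float64(-110.3)) side [342. 232.]
fixcap [0.6217 0.4807 0.09  ] (np.float64(0.2422), np.float64(59.1)) side [259. 279.]
oil base side [0.439 0.406 0.003] cap (array([0.43839698, 0.40728555, 0.0589644 ]), np.float64(0.00121311596397647))
ring [0.61  0.324 0.209] 0.0031 (np.float64(0.1237), np.float64(24.3))
grip [0.584 0.312 0.258] 0.0017 (np.float64(0.0953), np.float64(24.3))
notebook edge [0.54147136 0.55934133 0.        ] [0.38646782 0.5685777  0.        ] fix [0.62254388 0.48671515 0.        ]
```

Radii come out at 68 and 86 mm as specified. The axis is at (0.497, 0.273), base heading 24.7°, handle 69.7°, oil bottle (0.439, 0.407), lens tilt about 60°. Now I'll spin to yaw 90° (tool x = world y, tool y = world x) and travel.

>>> {"name": "servo_tool", "arguments": {
  "increments": [
    [0.65, 0, 0, 0, -9.2],
    [0.65, 0, 0, 0, -9.2],
    [0.65, 0, 0, 0, -9.2],
    [0.65, 0, 0, 0, -9.2],
    [0.65, 0, 0, 0, -9.2],
    [0.65, 0, 0, 0, -9.2],
    [0.65, 0, 0, 0, -9.4],
    [0.65, 30, 15, 0, 0],
    [0.65, 54, 25, 0, 0],
    [0.65, 54, 25, 0, 0],
    [0.65, 54, 25, 0, 0],
    [0.65, 54, 25, 0, 0]
  ]
}}

```text
t: 1.6
tool_pos: [0.3832, -0.3168, 0.2308]
tool_rot: [-2.222, -2.22, -0.0]
contact_force: [1.0, -1.1, -0.2]
opening: 0.0556
grip_force: 0.0
```

>>> {"name": "servo_tool", "arguments": {
  "increments": [
    [0.65, 55, 15, 0, 0],
    [0.65, 55, 15, 0, 0],
    [0.65, 55, 0, 0, 0],
    [0.65, 55, 0, 0, 0],
    [0.65, 55, 0, 0, 0],
    [0.65, 55, 0, 0, 0],
    [0.65, 55, 0, 0, 0],
    [0.65, 55, 0, 0, 0],
    [0.65, 55, 0, 0, 0],
    [0.65, 55, 0, 0, 0],
    [0.65, 50, 0, 0, 0],
    [0.65, 0, 0, 0, 0]
  ]
}}

```text
t: 3.1
tool_pos: [0.4123, 0.2836, 0.2305]
tool_rot: [-2.216, -2.226, 0.002]
contact_force: [-0.0, -1.2, -0.6]
opening: 0.0555
grip_force: 0.0
```

>>> {"name": "servo_tool", "arguments": {
  "increments": [
    [0.65, 50, 10, 0, 0],
    [0.65, 50, 10, 0, 0],
    [0.65, 23, 6.5, 0, 0],
    [0.65, 0, 0, 50, 0],
    [0.65, 0, 0, 50, 0],
    [0.65, 0, 0, 0, 0]
  ]
}}

```text
t: 3.85
tool_pos: [0.4369, 0.401, 0.1257]
tool_rot: [-2.222, -2.219, 0.018]
contact_force: [0.1, -0.2, 0.3]
opening: 0.0556
grip_force: 0.0
```

Run:
```python
from h import *
o=get_obs(); im=get_image("wrist"); print(o["tool_pos"])
b=[0.4388,0.4066]
im=im[:,:,::-1].copy()
for z in(.062,): 
    u=proj("wrist",[*b,z],o); print(u); cv2.drawMarker(im,tuple(int(round(x)) for x in u),(0,255,0),0,12)
cv2.imwrite("pics/w1.png",im)
```

```text
[0.43686335 0.40104079 0.1257486 ]
(np.float64(320.60921538786073), np.float64(204.35783702766489))
```

View pics/w1.png

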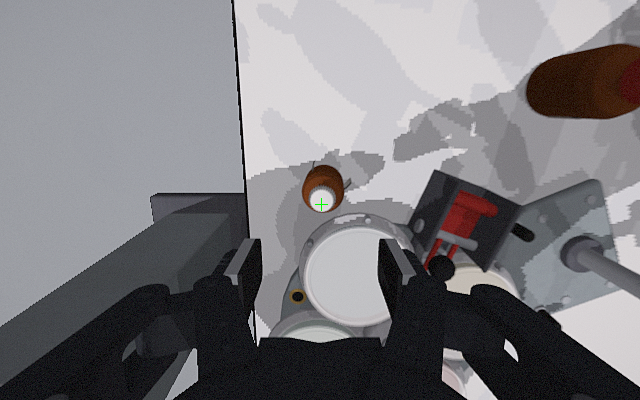

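The wrist view shows the white cap at (322,203), right on the predicted mark (321,204), so I can descend and grasp.

>>> {"name": "servo_tool", "arguments": {
  "increments": [
    [0.65, 5.5, 2, 20, 0],
    [0.65, 0, 0, 30, 0],
    [0.65, 0, 0, 30, 0],
    [0.65, 0, 0, 25, 0],
    [0.65, 0, 0, 5, 0],
    [0.65, 0, 0, 0, 0],
    [0.2, 0, 0, 0, 0],
    [0.2, 0, 0, 0, 0],
    [0.2, 0, 0, 0, 0],
    [0.2, 0, 0, 0, 0]
  ],
  "force": 25
}}

```text
t: 5.15
tool_pos: [0.4426, 0.4107, 0.0232]
tool_rot: [-2.222, -2.221, -0.004]
contact_force: [-2.6, -0.1, 6.1]
opening: 0.0304
grip_force: 24.5
```

>>> {"name": "servo_tool", "arguments": {
  "increments": [
    [0.2, 0, 0, -5, 0],
    [0.2, 0, 0, -5, 0],
    [0.2, 0, 0, 0, 0],
    [0.2, 10, 0, 0, 0],
    [0.2, 20, 0, 0, 0],
    [0.2, 20, 0, 0, 0],
    [0.2, 20, 0, 0, 0],
    [0.2, 10, 0, 0, 0],
    [0.2, 0, 0, 0, 0],
    [0.2, 0, 0, 0, 0]
  ]
}}

```text
t: 6.4
tool_pos: [0.4417, 0.4893, 0.031]
tool_rot: [2.222, 2.221, -0.001]
contact_force: [0.2, 0.2, -1.8]
opening: 0.0303
grip_force: 24.6
```

>>> {"name": "servo_tool", "arguments": {
  "increments": [
    [0.2, 0, 0, 3, 0],
    [0.2, 0, 0, 3, 0],
    [0.2, 0, 0, 2, 0],
    [0.2, 0, 0, 1, 0],
    [0.2, 0, 0, 0, 0],
    [0.2, 0, 0, 0, 0]
  ]
}}

```text
t: 7.15
tool_pos: [0.4418, 0.4899, 0.0233]
tool_rot: [-2.222, -2.221, 0.0]
contact_force: [-3.2, -2.0, 6.0]
opening: 0.0303
grip_force: 25.5
```

>>> {"name": "servo_tool", "arguments": {
  "increments": [
    [0.6, 0, 0, 0, 0],
    [0.6, 0, 0, 0, 0],
    [0.6, 0, 0, 0, 0],
    [0.6, 0, 0, -20, 0],
    [0.6, 0, 0, -45, 0],
    [0.6, 0, 0, -45, 0],
    [0, 0, 0, -10, 10.15],
    [0, 0, 0, 0, 10.15],
    [0, 0, 0, 0, 0],
    [0, -10, 30, 0, 0],
    [0, 0, 0, 0, 0],
    [0, 0, 0, 0, 0]
  ]
}}

```text
t: 8.65
tool_pos: [0.4663, 0.47, 0.1424]
tool_rot: [-2.577, -1.796, 0.0]
contact_force: [-0.8, 0.8, -0.7]
opening: -0.0
grip_force: 0.0
```

Run:
```python
from h import *
o=get_obs(); im=get_image("wrist"); print(o["tool_pos"],o["tool_rot"],o["opening"])
R=Ro.from_rotvec(o["tool_rot"]).as_matrix(); bar=np.array([.5451,.4024,.054]); print("tool x",R[:,0]); print("to bar, tool mm",(R.T@(bar-o["tool_pos"])*1000).round(1), "bottle px",proj("wrist",[.438,.4855,.062],o))
im=im[:,:,::-1].copy()
u=proj("wrist",bar,o);print(u); cv2.drawMarker(im,tuple(int(round(x)) for x in u),(0,255,0),0,12)
cv2.imwrite("pics/w2.png",im)
```

```text
[0.46625356 0.4700168  0.14243666] [-2.57715908e+00 -1.79586091e+00  2.58221417e-04] -7.229620450528839e-06
tool x [3.46273371e-01 9.38133647e-01 1.14354325e-04]
to bar, tool mm [-36.1  97.4  88.4] bottle px (np.float64(273.9378991326055), np.float64(200.3300409444302))
(np.float64(440.5292570070666), np.float64(247.3419438960997))
```

View pics/w2.png

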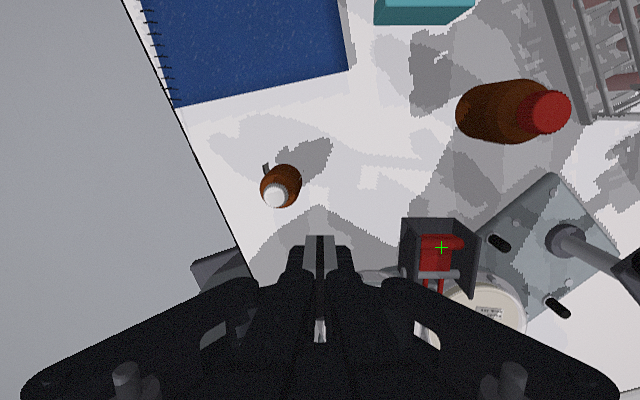

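The bottle stands upright at its new place (275,196). The predicted bar point (441,247) lies on the red cross bar, midway between the walls. I'll move over it and descend.

>>> {"name": "servo_tool", "arguments": {
  "increments": [
    [0, -9, 25, 0, 0],
    [0, -9, 25, 0, 0],
    [0, -9, 25, 0, 0],
    [0, -9, 22.4, 0, 0],
    [0, 0, 0, 0, 0],
    [0, 0, 0, 30, 0],
    [0, 0, 0, 30, 0],
    [0, 0, 0, 10, 0],
    [0, 0, 0, 8, 0],
    [0, 0, 0, 4, 0],
    [0, 0, 0, 0, 0],
    [0, 0, 0, 0, 0]
  ]
}}

```text
t: 10.2
tool_pos: [0.5458, 0.4026, 0.0613]
tool_rot: [2.579, 1.794, 0.002]
contact_force: [-0.4, 1.2, 0.1]
opening: -0.0002
grip_force: 0.0
```

>>> {"name": "servo_tool", "arguments": {
  "increments": [
    [0, 0, 0, 6, 0],
    [0, 0, 0, 4, 0],
    [0, 0, 0, 3, 0],
    [0, 0, 0, 3, 0],
    [0, 0, 0, 1, 0],
    [0, 0, 0, 0, 0],
    [0, 0, 0, 0, 0]
  ]
}}

```text
t: 11.08
tool_pos: [0.5456, 0.4025, 0.0436]
tool_rot: [2.579, 1.794, 0.001]
contact_force: [2.5, 3.5, 4.1]
opening: -0.0002
grip_force: 2.0
```

>>> {"name": "servo_tool", "arguments": {
  "increments": [
    [0, 0, 0, 1.5, 0],
    [0, 0, 0, 0, 0],
    [0, 0, 0, 0, 0]
  ]
}}

```text
t: 11.45
tool_pos: [0.5453, 0.4023, 0.0418]
tool_rot: [2.579, 1.794, 0.0]
contact_force: [1.7, 2.4, 4.3]
opening: 0.0001
grip_force: 2.1
```

>>> {"name": "servo_tool", "arguments": {
  "increments": [
    [0, 0, 0, 1.5, 0],
    [0, 0, 0, 0, 0],
    [0, 0, 0, 0, 0]
  ]
}}

```text
t: 11.82
tool_pos: [0.5454, 0.4023, 0.041]
tool_rot: [2.578, 1.795, -0.0]
contact_force: [0.6, 1.5, 7.6]
opening: 0.0001
grip_force: 3.7
```

Force is rising past the spring level, so the lever is at its stop. Now I'll turn about the axis, with radius 138 mm and 4° per row.

>>> {"name": "servo_tool", "arguments": {
  "increments": [
    [0, -0.2, -5, 0, -2],
    [0, -0.3, -9.6, 0, -4],
    [0, -0.3, -9.6, 0, -4],
    [0, -0.3, -9.6, 0, -4],
    [0, 0, 0, 0, 0],
    [0, 0, 0, 0, 0]
  ]
}}

```text
t: 12.58
tool_pos: [0.5122, 0.4106, 0.041]
tool_rot: [-2.34, -2.095, -0.0]
contact_force: [-0.3, 3.5, 6.8]
opening: 0.0003
grip_force: 3.6
```

>>> {"name": "servo_tool", "arguments": {
  "increments": [
    [0, -0.3, -9.6, 0, -4],
    [0, -0.3, -9.6, 0, -4],
    [0, -0.3, -9.6, 0, -4],
    [0, -0.3, -9.6, 0, -4],
    [0, -0.3, -9.6, 0, -4],
    [0, -0.3, -9.6, 0, -4],
    [0, -0.3, -9.6, 0, -4],
    [0, 0, 0, 0, 0]
  ]
}}

```text
t: 13.58
tool_pos: [0.4455, 0.4018, 0.041]
tool_rot: [-1.763, -2.599, 0.0]
contact_force: [-1.7, 3.7, 8.4]
opening: 0.0003
grip_force: 3.7
```

Run:
```python
from h import *
o=get_obs(); p=o["tool_pos"]-[.4972,.273,0]; print(o["t"],p,np.hypot(*p[:2]),np.degrees(np.arctan2(p[1],p[0])),o["contact_force"])
cv2.imwrite("pics/top2.png",cv2.resize(get_image("top")[140:280,170:340,::-1],None,fx=4,fy=4,interpolation=cv2.INTER_CUBIC))
```

```text
13.575 [-0.05173945  0.1288474   0.04097218] 0.13884748114391315 111.8782247007547 [-1.69996007  3.72012851  8.38282935]
```

View pics/top2.png

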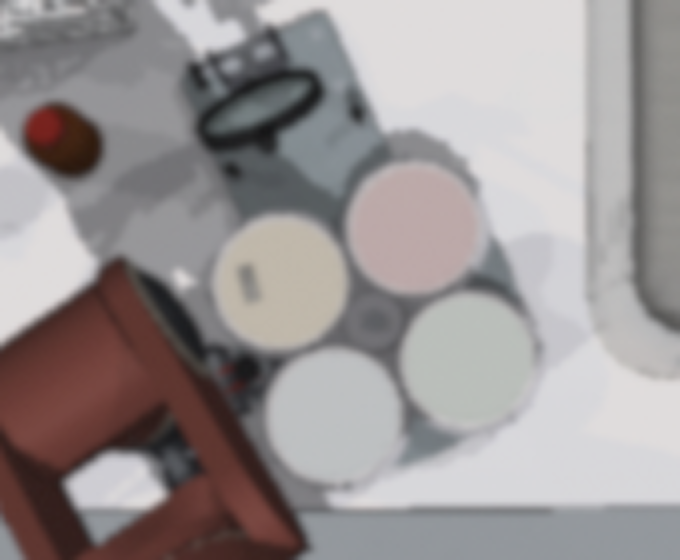

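The carousel is turning, about 40° so far, with all dishes seated and the pink one moving toward the lens. I'll continue, then let the pin ride on the plate before the hole.

>>> {"name": "servo_tool", "arguments": {
  "increments": [
    [0, -0.3, -9.6, 0, -4],
    [0, -0.3, -9.6, 0, -4],
    [0, -0.3, -9.6, 0, -4],
    [0, -0.3, -9.6, 0, -4],
    [0, -0.3, -9.6, 0, -4],
    [0, -0.3, -9.6, 0, -4],
    [0, -0.3, -9.6, 0, -4],
    [0, -0.3, -9.6, 0, -4],
    [0, 0, 0, 0, 0],
    [0, 0, 0, -8, 0],
    [0, 0, 0, -8, 0],
    [0, 0, 0, 0, 0]
  ]
}}

```text
t: 15.12
tool_pos: [0.3861, 0.355, 0.0562]
tool_rot: [-0.979, -2.985, 0.001]
contact_force: [0.1, -0.3, -0.5]
opening: 0.0002
grip_force: 0.0
```

>>> {"name": "servo_tool", "arguments": {
  "increments": [
    [0, -0.1, -4.8, 0, -2],
    [0, -0.1, -4.8, 0, -2],
    [0, -0.1, -4.8, 0, -2],
    [0, -0.1, -4.8, 0, -2],
    [0, -0.1, -4.8, 0, -2],
    [0, -0.1, -4.8, 0, -2],
    [0, 0, -2.4, 0, -1],
    [0, 0, -2.4, 0, -1],
    [0, 0, -2.4, 0, -1],
    [0, 0, -2.4, 0, -1],
    [0, 0, 0, 0, 0]
  ]
}}

```text
t: 16.5
tool_pos: [0.3676, 0.321, 0.056]
tool_rot: [-0.554, -3.092, 0.002]
contact_force: [0.0, 0.1, -0.1]
opening: -0.0001
grip_force: 0.0
```

>>> {"name": "servo_tool", "arguments": {
  "increments": [
    [0, 0, -1.5, 0, -0.5],
    [0, 0, -1.5, 0, -0.5],
    [0, 0, -1.5, 0, -0.5],
    [0, 0, -1.5, 0, -0.5],
    [0, 0, 0, 0, 0],
    [0, 0, 0, 0, 0]
  ]
}}

```text
t: 17.25
tool_pos: [0.3661, 0.3159, 0.0563]
tool_rot: [0.5, 3.101, -0.0]
contact_force: [0.1, -0.4, 0.0]
opening: -0.0001
grip_force: 0.0
```

Run:
```python
from h import *
o=get_obs(); p=o["tool_pos"]-[.4972,.273,0]; print(p,np.hypot(*p[:2]),np.degrees(np.arctan2(p[1],p[0])))
t=get_image("top");s=get_image("side")
a=cv2.resize(t[140:280,170:340,::-1],(595,490),interpolation=cv2.INTER_CUBIC);b=cv2.resize(s[150:330,220:410,::-1],None,fx=3,fy=3,interpolation=cv2.INTER_CUBIC)
cv2.imwrite("pics/top3.png",cv2.resize(a,(595,490)));cv2.imwrite("pics/side3.png",b)
```

```text
[-0.13112206  0.04291964  0.05632828] 0.13796770888641355 161.87539141563508
```

View pics/side3.png

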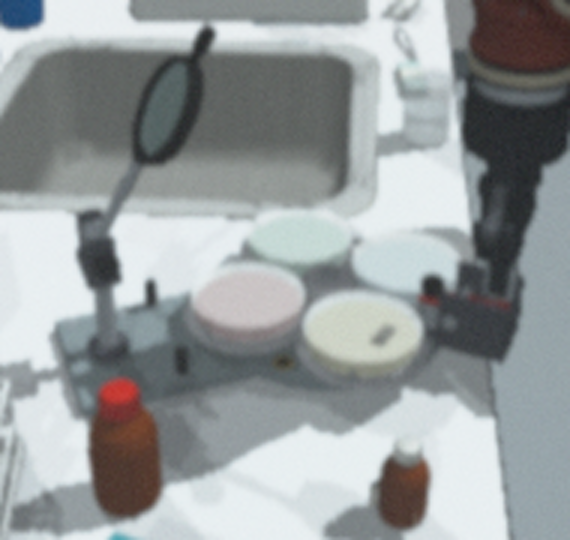

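The side view shows pink at the lens seat, the handle near the bench edge, the bottle upright and the finger in the channel. I'll measure the carousel angle from the pink dish.

```bash
cat > pk.py <<'E'
from h import *
def pink(im):  # RGB
    h=cv2.cvtColor(im,cv2.COLOR_RGB2HSV); m=((h[...,0]>165)|(h[...,0]<6))&(h[...,1]>25)&(h[...,1]<90)&(h[...,2]>130)
    m[:150]=0;m[280:]=0;m[:,:215]=0;m[:,310:]=0
    n,l,st,c=cv2.connectedComponentsWithStats(m.astype(np.uint8)); k=1+st[1:,4].argmax()
    ct=max(cv2.findContours((l==k).astype(np.uint8),0,1)[0],key=len); e=cv2.minEnclosingCircle(ct)
    p=pz("top",*c[k],.037); w=p[:2]-[.4972,.273]; return st[k],c[k],e[1],p,np.hypot(*w),np.degrees(np.arctan2(w[1],w[0]))
E
python3 - <<'E'
from pk import *
print(pink(cv2.imread("pics/top0.png")[:,:,::-1]));print(pink(get_image("top")))
E
```

```text
(array([274, 196,  27,  28, 528], dtype=int32), array([286.98484848, 210.30681818]), 13.867742538452148, array([0.52228089, 0.20991696, 0.037     ]), np.float64(0.06788609075862247), np.float64(-68.31795642392731))
(array([240, 189,  27,  22, 165], dtype=int32), array([253.0969697 , 201.72121212]), 13.27599048614502, array([0.54567906, 0.30047715, 0.037     ]), np.float64(0.05572444139446705), np.float64(29.543862755330466))
```

```bash
python3 - <<'E'
import re
s=open("pk.py").read()
s=re.sub(r"    h=cv2.*\n","    h=cv2.cvtColor(cv2.GaussianBlur(im,(3,3),0),cv2.COLOR_RGB2LAB); m=(h[...,1]>133)&(h[...,1]<150)&(h[...,0]>140)\n",s)
open("pk.py","w").write(s)
E
python3 - <<'E'
from pk import *
print(pink(cv2.imread("pics/top0.png")[:,:,::-1]));print(pink(get_image("top")))
E
```

```text
(array([273, 195,  29,  29, 632], dtype=int32), array([286.47468354, 209.53164557]), 14.55199909210205, array([0.52436453, 0.21128113, 0.037     ]), np.float64(0.06743241186778443), np.float64(-66.2441104152868))
(array([239, 183,  29,  29, 647], dtype=int32), array([253.13446677, 197.03554869]), 14.46882152557373, array([0.55828567, 0.3004795 , 0.037     ]), np.float64(0.06698195154496189), np.float64(24.22068143439075))
```

Pink has turned about 90° and sits at the lens angle. I'll push gently against the wall to check the pin has locked.

>>> {"name": "servo_tool", "arguments": {
  "increments": [
    [0, 0, -1.5, 0, -0.5],
    [0, 0, -1.5, 0, -0.5],
    [0, 0, 0, 0, 0],
    [0, 0, 0, 0, 0]
  ]
}}

```text
t: 17.95
tool_pos: [0.3652, 0.3132, 0.0564]
tool_rot: [0.473, 3.106, 0.001]
contact_force: [0.3, 1.6, -0.4]
opening: -0.0002
grip_force: 0.8
```

>>> {"name": "servo_tool", "arguments": {
  "increments": [
    [0, 0, -1.5, 0, 0],
    [0, 0, -1.5, 0, 0],
    [0, 0, 0, 0, 0],
    [0, 0, 0, 0, 0]
  ]
}}

```text
t: 18.45
tool_pos: [0.3652, 0.312, 0.0572]
tool_rot: [0.474, 3.104, 0.008]
contact_force: [1.9, 7.2, -1.5]
opening: 0.0
grip_force: 3.4
```

The wall resists with over 7 N and barely moves, so it's locked. I'll check the bar is at rest height: back off to centre and probe down lightly.

>>> {"name": "servo_tool", "arguments": {
  "increments": [
    [0, 0, 8, 0, 0],
    [0, 0, 0, 0, 0],
    [0, 0, 0, 3, 0],
    [0, 0, 0, 1.5, 0],
    [0, 0, 0, 0, 0],
    [0, 0, 0, 0, 0]
  ]
}}

```text
t: 19.2
tool_pos: [0.3665, 0.3178, 0.0518]
tool_rot: [-0.473, -3.106, 0.0]
contact_force: [-2.3, 1.1, 2.6]
opening: -0.0001
grip_force: 1.6
```

Contact at 52 mm means the bar is at rest height and the pin is home. Before going behind the lens I'll rise and check the shelf clearance.

>>> {"name": "servo_tool", "arguments": {
  "increments": [
    [0, 0, 0, -15, 0],
    [0, 0, 0, -55, 0],
    [0, 0, 0, -55, 0],
    [0, 0, 0, -55, 0],
    [0, 0, 0, -55, 0],
    [0, 0, 0, -45, 0],
    [0, 0, 0, 0, 9.6],
    [0, 0, 0, 0, 9.6],
    [0, 0, 0, 0, 9.6],
    [0, 0, 0, 0, 9.6],
    [0, 0, 0, 0, 9.6],
    [0, 0, 0, 0, 0]
  ]
}}

```text
t: 20.7
tool_pos: [0.3668, 0.3176, 0.3325]
tool_rot: [1.693, 2.645, 0.001]
contact_force: [0.2, 0.8, -0.6]
opening: 0.0001
grip_force: 0.0
```

Run:
```python
from h import *
from pk import pink
o=get_obs();print(o["tool_pos"],o["tool_rot"]);print(pink(get_image("top")))
# shelf front edge: top-view row 50 line vs side-view edge line (105,47)-(262,8): intersect plane of side line with top rays
o1,a=ray("side",105,47);_,b=ray("side",262,8);n=np.cross(a,b)
for u in(150,300):
    oo,d=ray("top",u,50); print(u,oo+d*(n@(o1-oo))/(n@d))
R=Ro.from_rotvec(o["tool_rot"]).as_matrix();X=np.array([.4972+.134*.9085,.273+.134*.418,.33]);print((R.T@(X-o["tool_pos"])*1000).round(1))
```

```text
[0.36677424 0.31759195 0.33249224] [1.69291638e+00 2.64518719e+00 1.22447758e-03]
(array([239, 183,  29,  29, 645], dtype=int32), array([252.70387597, 197.19069767]), 14.585347175598145, array([0.55787207, 0.30162656, 0.037     ]), np.float64(0.06708635628949858), np.float64(25.259078172831018))
150 [0.7658462  0.42934871 0.51301749]
300 [0.76493553 0.16475218 0.5153066 ]
[-95.2 233.8   2.8]
```

Pink is at 25.3° (target 24.7°) with the pin home. The shelf edge is at x=0.765, z=0.51, which leaves about 8 cm. Moving behind the lens grip.

>>> {"name": "servo_tool", "arguments": {
  "increments": [
    [0, -15, 40, 0, 0],
    [0, -20, 48, 0, 0],
    [0, -20, 48, 0, 0],
    [0, -20, 48, 0, 0],
    [0, -20, 50, 0, 0],
    [0, 0, 0, 0, 0],
    [0, 0, 0, 30, 0],
    [0, 0, 0, 30, 0],
    [0, 0, 0, 20, 0],
    [0, 0, 0, 0, 0],
    [0, 0, 0, 0, 0]
  ]
}}

```text
t: 22.12
tool_pos: [0.6193, 0.3295, 0.2536]
tool_rot: [1.694, 2.644, 0.003]
contact_force: [-0.3, 0.0, 1.2]
opening: 0.0003
grip_force: 0.0
```

Run:
```python
from h import *
o=get_obs();print(o["tool_pos"],o["contact_force"])
cv2.imwrite("pics/side4.png",cv2.resize(get_image("side")[110:310,200:400,::-1],None,fx=3,fy=3,interpolation=cv2.INTER_CUBIC))
```

```text
[0.61928454 0.32950922 0.25359945] [-0.27067471  0.04194816  1.24549863]
```

View pics/side4.png

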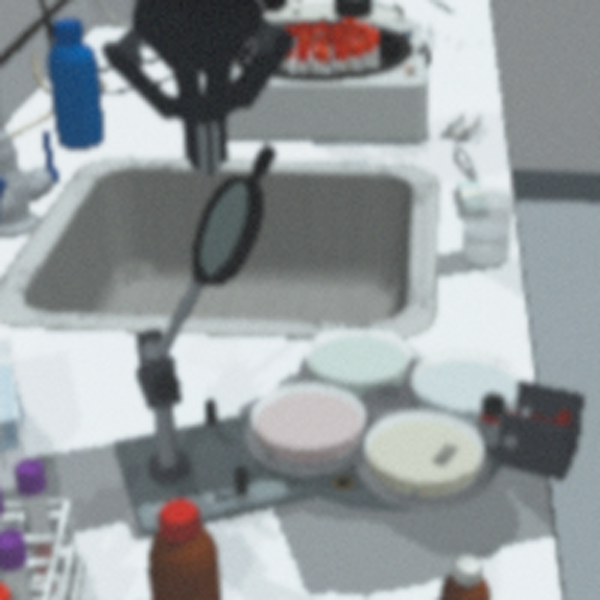

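The fingertips stand just behind the lens grip and clear of the ring, at (205,165). Now I'll follow the hinge arc to tip the lens down.

>>> {"name": "servo_tool", "arguments": {
  "increments": [
    [0, 0, -6.4, 0, 0],
    [0, 0, -6.4, 0, 0],
    [0, 0, -11.7, 7.5, 0],
    [0, 0, -11.7, 7.5, 0],
    [0, 0, -10.2, 9.6, 0],
    [0, 0, -10.2, 9.6, 0],
    [0, 0, -8.5, 11.1, 0],
    [0, 0, -8.5, 11.1, 0],
    [0, 0, 0, 0, 0]
  ]
}}

```text
t: 23.3
tool_pos: [0.5509, 0.298, 0.1934]
tool_rot: [-1.695, -2.644, 0.003]
contact_force: [-0.3, -0.3, -0.2]
opening: -0.0001
grip_force: 0.0
```

>>> {"name": "servo_tool", "arguments": {
  "increments": [
    [0, 0, -6.4, 12.5, 0],
    [0, 0, -6.4, 12.5, 0],
    [0, 0, -4, 13.3, 0],
    [0, 0, -4, 13.3, 0],
    [0, 0, 0, 0, 0],
    [0, 0, 0, 0, 0]
  ]
}}

```text
t: 24.05
tool_pos: [0.5332, 0.2898, 0.1437]
tool_rot: [-1.696, -2.645, 0.0]
contact_force: [-0.2, -0.1, -0.5]
opening: -0.0001
grip_force: 0.0
```

Run:
```python
from h import *
o=get_obs();print(o["tool_pos"],o["contact_force"])
cv2.imwrite("pics/side5.png",cv2.resize(get_image("side")[150:300,230:400,::-1],None,fx=4,fy=4,interpolation=cv2.INTER_CUBIC))
```

```text
[0.53319119 0.28983844 0.1437486 ] [-0.18707516 -0.07763409 -0.53666759]
```

View pics/side5.png

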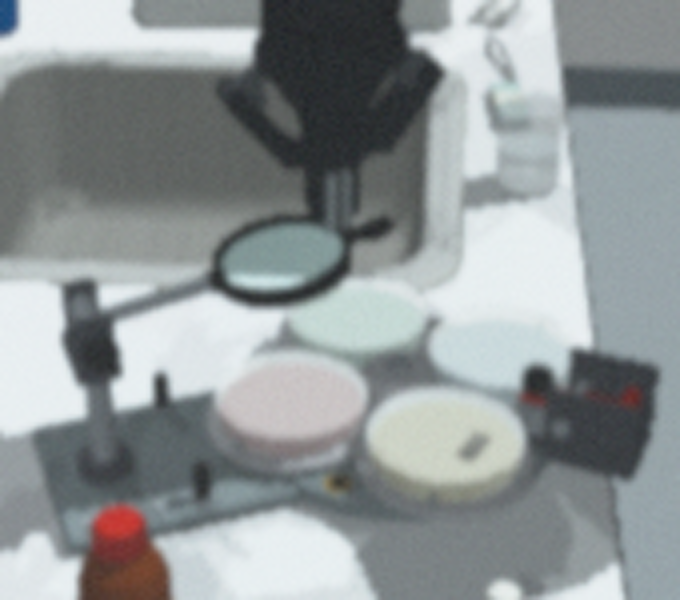

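The lens follows the fingertip, which rests at the grip root (340,225), and about 10° remains. Finishing down to z = 118 mm.

>>> {"name": "servo_tool", "arguments": {
  "increments": [
    [0, 0, -1.5, 9, 0],
    [0, 0, -1.5, 9, 0],
    [0, 0, -0.5, 5, 0],
    [0, 0, 0, 2, 0],
    [0, 0, 0, 0, 0],
    [0, 0, 0, 0, 0]
  ]
}}

```text
t: 24.85
tool_pos: [0.5299, 0.2884, 0.1188]
tool_rot: [-1.696, -2.645, 0.0]
contact_force: [-0.4, -0.5, -0.3]
opening: 0.0002
grip_force: 0.0
```

>>> {"name": "servo_tool", "arguments": {
  "increments": [
    [0, 0, 0, -10, 0],
    [0, 0, 0, -40, 0],
    [0, 0, 0, -55, 0],
    [0, 0, 0, -55, 0],
    [0, 0, -50, 0, 0],
    [0, 50, -50, 0, 0],
    [0, 60, 0, 0, 0],
    [0, 60, 0, 0, 0],
    [0, 60, 0, 0, 0],
    [0, 0, 0, 0, 0]
  ]
}}

```text
t: 26.1
tool_pos: [0.3487, 0.4556, 0.2796]
tool_rot: [-1.688, -2.649, -0.002]
contact_force: [0.9, 0.4, 0.1]
opening: 0.0002
grip_force: 0.0
```

Run:
```python
from h import *
o=get_obs();print(o["tool_pos"],o["contact_force"])
ax=np.array([.4972,.273]);b=np.array([.9085,.418]);L=lambda x,z:np.array([*(ax+b*x/1000),z/1000])
E={}
for n in("top","side"):
    im=get_image(n);cv2.imwrite(f"pics/{n}6.png",im[:,:,::-1]); g=cv2.cvtColor(im,cv2.COLOR_RGB2GRAY)
    for t in(-.1,0,.1,.2): print(n,"exp ring",t,np.round(proj(n,L(182-112*np.cos(t),112+112*np.sin(t))),1),"grip end",np.round(proj(n,L(182-180*np.cos(t),112+180*np.sin(t))),1))
    u,v=proj(n,L(70,115)); u,v=int(u),int(v); m=(g<60).astype(np.uint8); m[:max(v-32,0)]=0;m[v+32:]=0;m[:,:u-34]=0;m[:,u+34:]=0
    k,l,st,c=cv2.connectedComponentsWithStats(m); i=1+st[1:,4].argmax(); print(st[i],c[i].round(1))
    ct,h=cv2.findContours((l==i).astype(np.uint8),cv2.RETR_CCOMP,1)
    for q,hh in zip(ct,h[0]):
        if len(q)>=15: print("hole" if hh[3]>=0 else "outer",cv2.fitEllipse(q)); 
        if hh[3]>=0 and len(q)>=15: E[n]=cv2.fitEllipse(q)[0]
print(E)
if len(E)==2:
    p,e=tri(ray("top",*E["top"]),ray("side",*E["side"])); x=(p[:2]-ax)@b; print("ring",p,e,"xb",x,"tilt",np.arcsin((p[2]-.112)/.112))
```

```text
[0.34869098 0.45557922 0.27963135] [0.85734111 0.40221571 0.14401075]
top exp ring -0.1 [249.5 193. ] grip end [260.7 217.3]
top exp ring 0 [249.  192.7] grip end [260.1 217.1]
top exp ring 0.1 [248.4 192. ] grip end [259.3 216.2]
top exp ring 0.2 [247.6 190.8] grip end [258.1 214.7]
[255 207   6  10  24] [257.6 212.2]
outer ((257.6047668457031, 212.3765411376953), (2.9085044860839844, 10.296342849731445), 155.38890075683594)
side exp ring -0.1 [300.4 224.9] grip end [328.  221.8]
side exp ring 0 [300.5 220.6] grip end [328.4 215.1]
side exp ring 0.1 [300.1 216.4] grip end [328.1 208.4]
side exp ring 0.2 [299.3 212.2] grip end [327.1 201.8]
[288 226  27   6  34] [302.  228.9]
outer ((303.0482482910156, 240.02903747558594), (20.219667434692383, 29.652469635009766), 85.31209564208984)
{}
```

Run:
```python
import cv2,numpy as np
g=cv2.cvtColor(cv2.imread("pics/side6.png"),cv2.COLOR_BGR2GRAY)
for r in range(203,236): print(r,"".join("#" if x<75 else "+" if x<110 else "." for x in g[r,255:335]))
```

```text
203 .........................................................................+++++++
204 .........................................................................+++++++
205 ..........................................................................+.++++
206 .............................................................................+++
207 .............................................................................+++
208 .............................................................................+++
209 .............................................................................+++
210 .............................................................................+++
211 .......................................++++++++++++++++......................+++
212 ...................................+++++##++++++++++##++++...................++.
213 .................................+++##++++.........++++###++....................
214 ................................+##++++................+++#++.......+++++.......
215 ...............................+#+++.....................++##++..+++#####+..
[... 1004 characters left out ...]
+...................
228 ................................++#####+++......++++######++....................
229 ..................................++####################++......................
230 +++..................................++##############+++........................
231 ##+......................................++++####+++............................
232 ##+..........................................++++...............................
233 ##+...........................................++................................
234 ##+.............................................................................
235 ###.............................................................................
```

Side-view ring centre is (300.4, 221.3) against (300.5, 220.6) expected when level, and the grip end is (328, 216) against (328.4, 215.1). The lens is level within about 0.02 rad. Nothing touched the carousel or bottle after they were checked, so I'm handing in.

```bash
python3 -c "
from station import *
print(finish_job())"
```

```text
the job is handed in; nothing more can be done
None
```

The job is handed in (no score was returned): the pink dish is under the lens with the index pin home, the lens is level to about 0.02 rad, and the white-capped bottle stands upright about 220 mm from the carousel axis.

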